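Wedge a spring clip off a spindle

ROBOT

A 6-joint arm with a two-finger parallel gripper is mounted at the origin on a cart in front of the work surface, level with it; the furniture and walls round the work are solid. World frame = base frame: x ahead of the robot, y to its left, z up, the work surface at z = 0. Lengths are in m, angles in rad, forces in N, time in s.
With the tool pointing down it reaches from about 0.275 to 0.85 m from the base axis. Payload 5.2 kg.
Tool frame: the origin (TCP) lies between the finger pads; the fingertips stand 17 mm ahead of it and the grasp point (between the pads) lies 2 mm behind it (manip.nose_length is the distance from the TCP to the fingertips, in m); z points along the fingers, y is the direction in which the jaws open and shut (so a half turn about z gives the same grasp; the last joint's range is limited). The gripper opens to 85 mm and grips with 20 to 120 N. Pads are 22 mm wide; open, the fingers measure 114 mm over their backs; the gripper's body (76 mm by 85 mm) begins 54 mm behind the grasp point. The pads swing forward as they close: fully open they stand 13 mm farther back than shut.
Start: joints at [-1.307, 0.259, 1.535, -0, 1.348, -0.203], TCP at [0.248, -0.491, 0.248] pointing down, gripper open.
Joint ranges: [-3.14, 3.14], [-0.91, 2.08], [0.19, 2.58], [-1.22, 4.36], [0.22, 2.71], [-3.12, 3.12]. Speed limits (rad/s): [2.57, 2.57, 3.14, 3.14, 3.14, 3.14].

INTERFACE

Orientations are given as a 3x3 rotation matrix whose columns are the frame's x, y, z axes.
In Python, from station import manip gives the robot as it stands. Calls block until the motion is done:
- manip.goto(position, orientation): joint-space move of the TCP to a pose.
- manip.move_linear(position, max_speed=0.15, attitude=None): straight line of the TCP; attitude=None keeps the orientation; max_speed is the mean speed in m/s.
- manip.move_j(angles): joint-space move.
- manip.grip(opening, effort=None): opening from 0.0 (shut) to 1.0 (fully open); effort is the grip in N (None keeps the last); returns when the fingers have stopped.
- manip.hold(seconds).
- manip.ik(position, orientation): joint angles nearest the present ones, or None.
- manip.get_image(name): name is "side" or "top"; returns (picture, depth): 384x512x3 uint8, red, green, blue; 384x512 float32, m along the optical axis (not along the pixel's ray), 0 where there is no reading.
- manip.calibration(name): a dict with "camera_matrix" (3x3 intrinsics, pixels), "view" (4x4, takes a point from world to camera coordinates). Camera axes: x right, y down, z forward; pixel columns grow to the right and rows downward; lengths in m; the calibration is good to about 2 mm. A picture is of the moment at which its call begins. calibration takes no time and is no camera call.
A pose or a line that the arm cannot do raises manip.MotionError and nothing moves.
- manip.job_done(): hands the job in, once; it reports no verdict.
Trained networks look in the newest picture that a camera, given by its name, has taken for a name from the list of things; names that differ only in an ending like _2 or _b are one class to them, and where a whole thing is asked for, a point or a joint stands for the part that bears it (a point fixed in the world has none). Each returns a list of dicts, best first, with "p" (0 to 1); they miss things now and then, are a little off and sometimes report something else, mostly with a low value. They report only what shows in the picture. A call takes as long as a camera call. They do not tell look-alikes from the thing itself.
- manip.look_for(camera, target): "rect" ([left, top, width, height] as shares, 0 to 1, of the picture: columns of its width, rows of its height, round what is visible of it).
- manip.masks_of(camera, target): "pixels" (384x512 bool, what is visible of it) and "rect" ([left, top, width, height] as shares, 0 to 1, of the picture: columns of its width, rows of its height, round what is visible of it).
- manip.spot_point(camera, target): "at" ([column, row] as shares, 0 to 1, of the picture: columns of its width, rows of its height: a listed point, or the origin of a listed thing).
Readings, each from a call of its own:
- manip.read_t(): time.
- manip.read_joint_pos(): joint angles.
- manip.read_joint_vel(): joint speeds.
- manip.read_tau(): joint torques, N m.
- manip.read_position(): TCP position.
- manip.read_eef_rot(): TCP orientation.
- manip.read_wrist_force(): force on the tool from outside, world axes, zero at the start.
- manip.read_torque(): the same for the moment, N m.
- manip.read_width(): opening from 0.0 (shut) to 1.0 (fully open).
Only numpy, scipy, OpenCV 4.12 (cv2) and the standard library are available. Lean on these libraries where they do the work, as an engineer would, in place of code of your own. Each camera call takes 0.05 s, during which the arm holds its last target. There are 200 camera calls.

TASK

Take the blue-handled wedge tool out of its white holder and press its blade gently straight down between the two upright ears of the orange spring clip until the blade is felt to bear on the square spindle with a few newtons and the clip is spread open. Then, with the tool's back plate behind the clip, ease the spread clip along the spindle and off its free end so that it drops into the green tray. Put the tool back upright in its holder, well seated, without touching the clip with the fingers, pressing the blade into the spindle with more than about 10 N or disturbing the bottle, timer and pen.

Things in the scene. Friction and masses are not known exactly. Their poses are not given: they have to be found in the camera images.
- stand: Fixed grey service stand, base 90 x 180 x 8 mm (y -100 to +80). Origin on the worktop, z up. It carries a bearing block (46 mm wide, 72 mm high, y +38 to +74), a white pulley (diameter 40, y +8 to +30, axis at z = 55) and a horizontal square spindle along its y axis, whose free end points along -y over a tray.
- spindle_end (a point): Centre of the free end face of the 14 x 14 mm square steel spindle, at y = -42, z = 55 of the stand; axes as the stand's. The spindle runs from here along +y; its flat, uncut top face is 7 mm above this point. The last 12 mm taper to an 8 x 8 mm nose. Side slots 2 mm deep, 27 to 37 mm from the end, hold the clip's teeth.
- tray_floor (a point): Centre of the inner floor of the green catch tray (inside 72 x 72 mm, walls to 19 mm above this floor), fixed on the stand below the spindle's free end, 11 mm above the worktop. Axes as the stand's.
- clip: Orange, greased, loose spring clip (104 g; 26 mm wide in x, 8 in y, z -16.5 to +22) astride the spindle. Origin on the spindle's axis, mid-clip; y along the spindle, z up. A bridge below joins two jaws sprung together in x. Each jaw has a tooth in a side slot, a lip lying on the spindle's top and an upright ear; it must open 2 mm to free its tooth.
- clip_mouth (a point): Midway between the clip's ears, 17 mm above the clip's origin. Up to here the ears' inner faces stand 4 mm apart; above it they flare to about 10 mm apart at z = 21 of the clip. A blade resting on the spindle here opens each jaw about 3.5 mm. Driving the blade in takes a slowly rising force, up to about 12 N, before it meets the spindle.
- jaw_far (a joint): Opening of the clip's +x jaw in m: 0 seated, up to 0.0065; damped spring, 1.5 N at 0 and 1 N more per mm.
- jaw_near (a joint): The same for the -x jaw.
- wedge: Wedge tool (100 g), upright in its holder; z up the handle. Origin: nominal middle of the blade's tip edge, 22 mm under the collar. THE BLADE'S STICK-OUT IS NOT MEASURED: clamped in the handle, blade and back plate may stand 3 mm higher to 7 mm lower than nominal; z values given are nominal. Blade y -8 to +8, tapering in x from 3 mm at the tip to 15 mm at z = 14. Collar 36 x 36 mm, z 22 to 28.
- wedge_handle (a point): Middle of the blue handle (16 mm in x, 22 mm in y, z 28 to 88 of the tool, end cap 18 x 24 mm above), 62 mm above the blade tip and at y = +1.5 mm of the tool.
- holder: Fixed white block 60 x 60 x 40 mm with a well 25 x 25 mm, 32 mm deep, in its top. Origin: centre of its underside. The tool hangs in the well, collar on the block's top: the tool's origin is then 18 mm above the worktop and its handle (y = +1.5 mm of the tool) over the well's middle.
- bottle: White reagent bottle, diameter 48, 88 mm high, a bystander. Origin: centre of underside.
- timer: White bench timer 27 x 68 x 60 mm, a bystander. Origin: centre of underside.
- pen: Blue-capped marker 14 x 138 mm lying on the worktop, a bystander. Origin: middle, underside; y along the pen.
- wedge_plate (a point): Nominal middle of the front face of the tool's steel back plate (20 mm wide, 3 mm thick, y +8 to +11, z 2 to 22 of the tool), which pushes the clip along -y. Tool y parallel to stand y and the blade centred 2 mm nearer the spindle's free end than the clip puts the plate 2 mm behind the clip.
There are look-alikes about, which are no part of the job. What is shaped like the wedge but turquoise is not meant.

How it is judged:
By the outcome, as a careful person would: the job done as asked, in the order asked, and still so for the second after the job is handed in, with the robot touching nothing.
It also fails if it takes over 67 s, if anything falls off the work surface, if the arm or the gripper's body presses on something with over 40 N, if the wrist force passes 120 N, or if a joint passes its speed limit or range.

## Working session

There is one attempt and no reset: what is moved stays moved. The work goes in short steps, each a Python script; the robot and the scene stay as the last script left them, time stands still between calls to the robot, and variables do not carry over. Pictures are saved under pics/ and viewed, about 8 in all and at most 12, crops included, and the job is handed in when it is done.

```bash
mkdir -p pics; ls; cat > h.py <<'E'
import numpy as np, cv2
from station import manip as m
def snap(n,f=None):
    im,d=m.get_image(n)
    if f: cv2.imwrite('pics/'+f,im[:,:,::-1])
    np.savez(f'/tmp/{n}.npz',im=im,d=d); return im,d
def world(n,uv,z):
    c=m.calibration(n);K=np.array(c['camera_matrix']);V=np.array(c['view'])
    p=np.linalg.inv(K)@np.array([uv[0],uv[1],1.]); return (np.linalg.inv(V)@np.append(p*z,1))[:3]
def ray(n,uv,zw):
    o=world(n,uv,0);p=world(n,uv,1); t=(zw-o[2])/(p[2]-o[2]); return o+t*(p-o)
def proj(n,P):
    c=m.calibration(n);q=np.array(c['view'])@np.append(P,1.);q=np.array(c['camera_matrix'])@q[:3];return q[:2]/q[2]
def cloud(n,d):
    c=m.calibration(n);K=np.array(c['camera_matrix']);V=np.linalg.inv(np.array(c['view']))
    v,u=np.mgrid[0:384,0:512]; P=np.stack([(u-K[0,2])/K[0,0]*d,(v-K[1,2])/K[1,1]*d,d],-1)
    return P@V[:3,:3].T+V[:3,3]
E
python3 - <<'E'
from h import *
np.set_printoptions(precision=4,suppress=True)
a,_=snap('side');b,_=snap('top')
cv2.imwrite('pics/a.png',cv2.resize(np.vstack([a,b])[:,:,::-1],None,fx=.78,fy=.78))
cv2.imwrite('pics/top1.png',cv2.resize(b[:,:,::-1],(800,600),interpolation=cv2.INTER_CUBIC))
cv2.imwrite('pics/side1.png',cv2.resize(a[:,:,::-1],(800,600),interpolation=cv2.INTER_CUBIC))
for n in('top','side'):
    c=m.calibration(n);print(n,np.array(c['camera_matrix'])[0],np.linalg.inv(c['view'])[:3])
    for t in('stand','spindle_end','tray_floor','clip','clip_mouth','wedge','wedge_handle','holder','bottle','timer','pen'):
        print(t,[(round(r['p'],2),np.round(np.array(r['at'])*[512,384],1)) for r in m.spot_point(n,t)][:3])
print(m.read_t(),m.read_wrist_force())
E
```

```text
pics
top [406.8192   0.     258.3847] [[-0.0267 -0.9848  0.1719  0.3727]
 [-0.9993  0.0217 -0.0309  0.2849]
 [ 0.0267 -0.1726 -0.9846  0.9217]]
stand [(0.85, array([295.1, 197. ])), (0.67, array([318.2, 190.9]))]
spindle_end [(0.83, array([316.7, 187.8]))]
tray_floor [(0.65, array([316.5, 189.2]))]
clip [(0.59, array([190.6, 221.8])), (0.54, array([303.9, 194. ]))]
clip_mouth [(0.36, array([301.9, 187.5]))]
wedge [(0.82, array([199.5, 270.8])), (0.72, array([207.6, 175.2])), (0.63, array([194.9, 222.6]))]
wedge_handle [(0.76, array([197.1, 269.6])), (0.73, array([202.9, 169.4])), (0.67, array([188.7, 222. ]))]
holder [(0.89, array([194.6, 222.8]))]
bottle [(0.8, array([297.7, 136.7]))]
timer [(0.56, array([232.2, 142.4]))]
pen [(0.68, array([258.8, 272. ])), (0.18, array([301.7, 137.9]))]
side [361.544    0.     252.0642] [[ 0.998  -0.0361  0.0511  0.4549]
 [-0.0625 -0.6042  0.7944 -0.4093]
 [ 0.0022 -0.796  -0.6052  0.598 ]]
stand [(0.72, array([264.6, 238.6]))]
spindle_end [(0.68, array([269.9, 238.1]))]
tray_floor [(0.94, array([269.6, 251.5]))]
clip [(0.65, array([264.2, 226.9]))]
clip_mouth [(0.57, array([266.5, 220.3]))]
wedge [(0.58, array([272.6, 187.5])), (0.58, array([195.6, 182.4])), (0.51, array([233.7, 175.1]))]
wedge_handle [(0.77, array([231. , 154.9])), (0.73, array([276.7, 166.7])), (0.6, array([193.7, 166.7]))]
holder [(0.96, array([233.7, 180.6]))]
bottle [(0.71, array([327.1, 240.8])), (0.43, array([196.2, 216.6]))]
timer [(0.84, array([312.5, 197.8]))]
pen [(0.56, array([191.2, 214.8]))]
1.2 [-0.1751  0.7854 -0.4773]
```

View pics/top1.png

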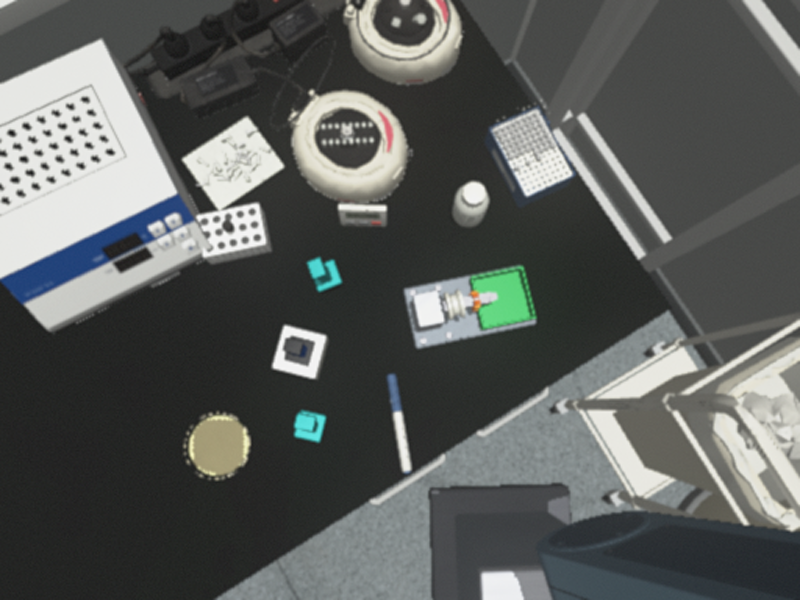

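View pics/side1.png

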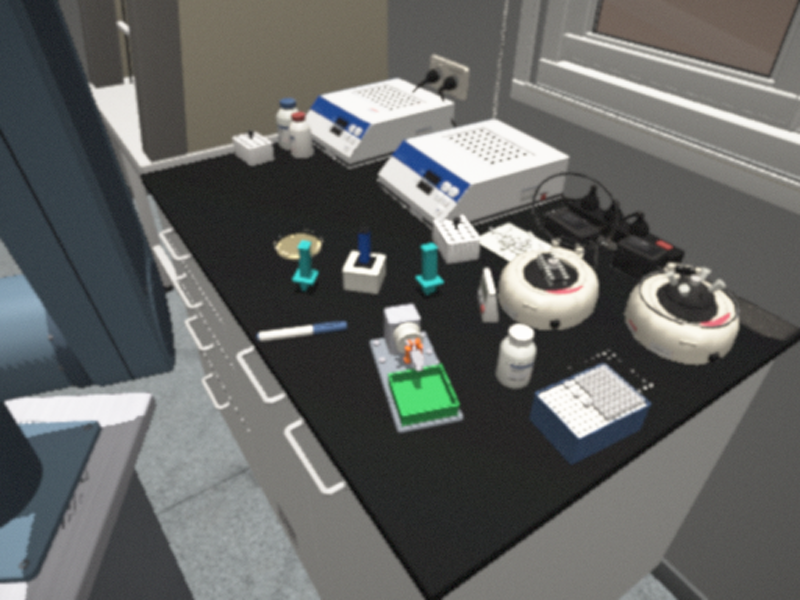

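The top view shows three candidates: the blue-handled tool in the white holder at about (300,350) on an 800x600 scale, and two turquoise copies at (323,272) and (310,425). The blue one fits the description. The stand is at (470,305), with its free end and tray to the right (-y). Next I'll measure poses from the depth data and view one enlarged crop.

```bash
cat > meas.py <<'E'
from h import *
np.set_printoptions(precision=4,suppress=True)
def rect(P):
    r=cv2.minAreaRect((P[:,:2]*1000).astype(np.float32)); return np.round(r[0],1),np.round(r[1],1),round(r[2],1)
for n in('top','side'):
    z=np.load(f'/tmp/{n}.npz');im=z['im'].astype(int);d=z['d'];W=cloud(n,d);R,G,B=im[...,0],im[...,1],im[...,2]
    ok=(d>0)&(abs(W[...,0]-.45)<.3)&(abs(W[...,1]-.25)<.3)
    print(n,'table z',np.median(W[ok&(abs(W[...,2])<.02)][:,2]))
    g=ok&(G>R*1.8)&(G>B*1.8)&(G>60); P=W[g]; print('green',g.sum(),rect(P),'z',np.percentile(P[:,2],[2,50,98]))
    rim=P[P[:,2]>.022];print(' rim',len(rim),rect(rim))
    for t in('holder','wedge','clip','stand'):
        for r in m.masks_of(n,t)[:3]:
            k=r['pixels']&ok;P=W[k]
            print(t,round(r['p'],2),k.sum(),np.round(np.array(r['rect'])*[512,384,512,384],1),'med',np.median(P,0),'z',np.percentile(P[:,2],[2,50,98]))
            if t=='holder': Q=P[abs(P[:,2]-.04)<.005];print('  top',len(Q),rect(Q))
    o=ok&(R>150)&(G<R*.75)&(B<R*.6);P=W[o];print('orange',o.sum(),P.mean(0) if o.sum() else'',P[:,2].max(initial=0))
    bl=ok&(B>R*1.6)&(B>G*1.4)&(B>40);
    Q=bl&(W[...,2]>.05)&(W[...,2]<.13);P=W[Q];print('blue',len(P),P.mean(0),P.max(0)[2])
def crop(n,c,w,s):
    im=np.load(f'/tmp/{n}.npz')['im'][:,:,::-1];u,v=c;return cv2.resize(im[v-w:v+w,u-w:u+w],(s,s),interpolation=cv2.INTER_CUBIC)
cv2.imwrite('pics/crop.png',np.hstack([np.vstack([crop('top',(192,224),32,290),crop('top',(300,195),45,290)]),np.vstack([crop('side',(234,168),32,290),crop('side',(265,232),45,290)])]))
E
python3 meas.py
```

```text
top table z -0.0010510295261708102Traceback (most recent call last):
  File "meas.py", line 9, in <module>
    g=ok&(G>R*1.8)&(G>B*1.8)&(G>60); P=W[g]; print('green',g.sum(),rect(P),'z',np.percentile(P[:,2],[2,50,98]))
                                                                               ~~~~~~~~~~~~~^^^^^^^^^^^^^^^^^^
    return _quantile_unchecked(
        a, q, axis, out, overwrite_input, method, keepdims, weights)
    return _ureduce(a,
                    func=_quantile_ureduce_func,
    ...<5 lines>...
                    overwrite_input=overwrite_input,
                    method=method)
    r = func(a, **kwargs)
    result = _quantile(arr,
                       quantiles=q,
    ...<2 lines>...
                       out=out,
                       weights=wgt)
    slices_having_nans = np.isnan(arr[-1, ...])
                                  ~~~^^^^^^^^^
IndexError: index -1 is out of bounds for axis 0 with size 0
```

```bash
sed -i 's/\*1.8)/*1.4)/g; s/(G>60); P=W\[g\];/(G>60); P=W[g]; print(im[191,325],W[191,325],d[191,325]);/; s/(abs(W\[...,1\]-.25)<.3)/(abs(W[...,1]-.25)<.35)/' meas.py; python3 meas.py
```

```text
top table z -0.001056014176878839
[ 97 215 128] [0.5244 0.1043 0.0107] 0.92868674
green 1114 (array([527.6, 110.6]), array([82.8, 88.8]), 10.5) z [-0.0008  0.01    0.0297]
 rim 195 (array([524.3, 115.2]), array([78. , 78.6]), 10.5)
holder 0.77 608 [176.7 207.1  32.1  35.6] med [0.4483 0.3985 0.0385] z [-0.0018  0.0385  0.0451]
  top 487 (array([452.1, 404.5]), array([60.5, 60.1]), 74.4)
holder 0.5 57 [301.2 185.8   7.5  14.7] med [0.5168 0.1605 0.0644] z [0.0149 0.0644 0.076 ]
  top 1 (array([504.3, 158. ]), array([0., 0.]), 0.0)
wedge 0.81 310 [197.8 167.2  21.2  20.3] med [0.5553 0.3677 0.031 ] z [-0.0019  0.031   0.0906]
wedge 0.71 316 [181.1 212.7  22.   23.3] med [0.4502 0.3997 0.0465] z [0.0394 0.0465 0.1097]
wedge 0.57 302 [191.8 260.   12.4  21.9] med [0.3514 0.388  0.0297] z [0.0227 0.0297 0.0918]
clip 0.52 2891 [258.5 170.4  84.5  52.2] med [0.5091 0.1641 0.0099] z [0.0038 0.0099 0.0723]
stand 0.65 2985 [259.8 171.2  82.4  49.7] med [0.5088 0.1632 0.0098] z [0.0033 0.0098 0.0723]
orange 41 [0.5494 0.185  0.0619] 0.07725195606675372
blue 328 [0.6299 0.5644 0.0953] 0.10867573
[... 324 characters left out ...]
89 0.0421]
  top 177 (array([455.4, 399.1]), array([56.8, 59.4]), 74.7)
holder 0.7 236 [229.5 144.   11.8  25.2] med [0.457 0.393 0.068] z [0.0435 0.068  0.1102]
  top 14 (array([455.4, 400.3]), array([34.2, 35.4]), 70.1)
wedge 0.77 340 [265.1 154.7  16.8  35.4] med [0.5644 0.3613 0.0437] z [-0.0002  0.0437  0.0917]
wedge 0.54 246 [226.1 143.3  13.9  26.8] med [0.4566 0.3928 0.0629] z [0.0411 0.0629 0.1102]
clip 0.49 43 [261.6 221.7   6.8   9.8] med [0.5129 0.1548 0.064 ] z [0.0453 0.064  0.0745]
stand 0.61 2769 [237.4 194.9  58.   79. ] med [0.5148 0.145  0.013 ] z [0.0055 0.013  0.0736]
orange 65 [0.5232 0.1645 0.0611] 0.07747481604761963
blue 207 [0.5307 0.4649 0.0876] 0.11040901641337136
```

View pics/crop.png

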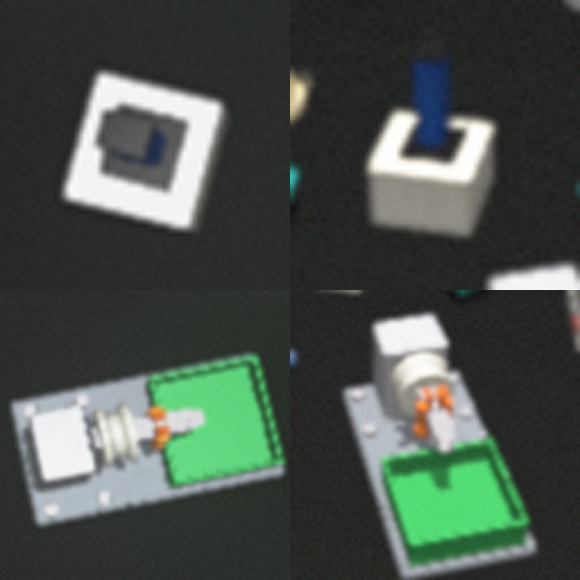

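The crop confirms the blue handle in the white holder at top pixel (192,224). The holder yaw is about -15.6° and the stand yaw about 10.5°. The cap's long side runs along world ±y, but which side the plate is on is hidden until the tool is lifted. Next: a refined cap centre and an IK check for the approach.

```bash
cat >> h.py <<'E'
def Rz(deg,flip=False):
    """TCP pointing down, TCP y axis along the yawed y axis (flip: opposite)"""
    a=np.radians(deg+(180 if flip else 0)); y=np.array([-np.sin(a),np.cos(a),0]); z=np.array([0,0,-1.]); return np.stack([np.cross(y,z),y,z],1)
E
python3 - <<'E'
from h import *
np.set_printoptions(precision=4,suppress=True)
for n in('top','side'):
    W=cloud(n,np.load(f'/tmp/{n}.npz')['d']);near=np.hypot(W[...,0]-.454,W[...,1]-.402)<.035
    P=W[near&(W[...,2]>.1)];r=cv2.minAreaRect((P[:,:2]*1000).astype(np.float32));print(n,'cap',len(P),r,P[:,2].max(),P.mean(0))
    P=W[near&(abs(W[...,2]-.0465)<.003)];r=cv2.minAreaRect((P[:,:2]*1000).astype(np.float32));print(n,'collar',len(P),r)
    for t in('spindle_end','clip_mouth','clip'):
        for r in m.spot_point(n,t)[:2]:
            z={'spindle_end':.055,'clip_mouth':.072,'clip':.055}[t];print(t,r['p'],ray(n,np.array(r['at'])*[512,384],z))
for f in(0,1):
  for deg,p in((-15.6,[.4537,.402,.078]),(10.5,[.515,.163,.14]),(190.5,[.515,.163,.14])):
    print(f,deg,m.ik(p,Rz(deg,f)))
E
```

```text
top cap 107 ((453.39166259765625, 403.750732421875), (24.015090942382812, 17.390872955322266), 73.57315063476562) 0.11126638503076713 [0.4533 0.4036 0.1077]
top collar 127 ((453.1717529296875, 403.3401794433594), (34.92336654663086, 35.245323181152344), 72.77378845214844)
spindle_end 0.83 [0.5245 0.1308 0.055 ]
clip_mouth 0.36 [0.5229 0.1655 0.072 ]
clip 0.59 [0.4571 0.4035 0.055 ]
clip 0.54 [0.5115 0.1593 0.055 ]
side cap 53 ((456.6459045410156, 402.1251220703125), (26.62735366821289, 18.041671752929688), 70.60081481933594) 0.11143547369769496 [0.4565 0.3988 0.1074]
side collar 76 ((459.60699462890625, 397.7638854980469), (38.45146942138672, 43.04098129272461), 73.1735610961914)
spindle_end 0.68 [0.5264 0.1199 0.055 ]
clip_mouth 0.57 [0.5223 0.1562 0.072 ]
clip 0.65 [0.5176 0.154  0.055 ]
0 -15.6 [ 0.5412  0.5138  1.6008 -0.      1.0269 -0.7573]
0 10.5 [ 0.0999  0.3388  1.7076 -0.      1.0952 -1.6541]
0 190.5 [ 0.0999  0.3388  1.7076 -0.      1.0952  1.4875]
1 -15.6 [ 0.5412  0.5138  1.6008 -0.      1.0269  2.3843]
1 10.5 [ 0.0999  0.3388  1.7076 -0.      1.0952  1.4875]
1 190.5 [ 0.0999  0.3388  1.7076 -0.      1.0952 -1.6541]
```

```bash
python3 - <<'E'
from h import *
np.set_printoptions(precision=4,suppress=True)
R=Rz(-15.8);g=np.array([.4545,.402,0])
m.goto(g+[0,0,.2],R);m.grip(.7)
f0=m.read_wrist_force();print('t',m.read_t(),'f0',f0)
m.move_linear(g+[0,0,.078],.1)
m.grip(0,80);m.hold(.2);print(m.read_width(),m.read_wrist_force()-f0,m.read_position())
m.move_linear(g+[0,0,.2],.1);m.hold(.3)
print(m.read_t(),m.read_wrist_force()-f0,m.read_width())
# show the tool to the side camera
a,_=snap('side');b,_=snap('top')
def crop(n,im,P,w,s):
    u,v=np.round(proj(n,P)).astype(int);return cv2.resize(im[v-w:v+w,u-w:u+w,::-1],(s,s),interpolation=cv2.INTER_CUBIC)
cv2.imwrite('pics/lift.png',np.hstack([crop('side',a,g+[0,0,.16],40,400),crop('top',b,g+[0,0,.16],40,400)]))
for n in('top','side'):
    print(n,[(round(r['p'],2),np.round(np.array(r['at'])*[512,384],1)) for r in m.spot_point(n,'wedge_plate')],proj(n,g+[0,0,.14]))
E
```

```text
t 5.4917 f0 [ 1.0856 -0.4604  0.9495]
0.2456618386797241 [-1.8231  0.2634  5.2264] [0.4548 0.4022 0.0786]
9.1583 [-0.1786  1.108  -1.3961] 0.24926667401326516
top [(0.74, array([197.1, 257.9])), (0.6, array([179. , 220.4])), (0.49, array([197.6, 184. ]))] [185.3363 218.9653]
side [(0.72, array([236.1, 131.4])), (0.67, array([207.9, 178.3]))] [231.6263 136.0377]
```

View pics/lift.png

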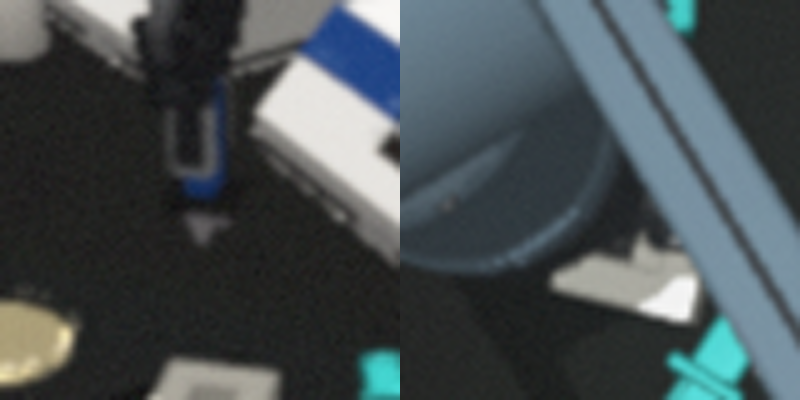

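The side view shows the V-shaped blade in front at crop (203,243) with the wide plate behind it. So the plate is on the +y side and the tool yaw is about -15.8°. Next I'll locate the clip and spindle more precisely from the pictures already taken.

```bash
python3 - <<'E'
from h import *
np.set_printoptions(precision=4,suppress=True)
a=np.radians(10.5);ex=np.array([np.cos(a),np.sin(a)]);ey=np.array([-np.sin(a),np.cos(a)])
out=[]
for n in('top','side'):
    z=np.load(f'/tmp/{n}.npz');im=z['im'].astype(int);W=cloud(n,z['d']);R,G,B=im[...,0],im[...,1],im[...,2]
    near=np.hypot(W[...,0]-.52,W[...,1]-.15)<.12
    g=near&(G>R*1.4)&(G>B*1.4)&(W[...,2]>.022);r=cv2.minAreaRect((W[g][:,:2]*1000).astype(np.float32));T=np.array(r[0])/1000;print(n,'rim',g.sum(),r)
    S=lambda P:np.c_[(P[:,:2]-T)@ex,(P[:,:2]-T)@ey,P[:,2]]*1000   # stand-like frame about tray centre
    o=near&(R>1.5*B)&(R>1.25*G)&(R>90);P=S(W[o]);print('orange',len(P),'mean',P.mean(0),'pct',np.percentile(P,[3,97],0).round(1).tolist(),'c px',np.argwhere(o).mean(0)[::-1])
    P=P[P[:,2]>66];print(' ears',len(P),P.mean(0))
    Q=S(W[near&(W[...,2]>.05)]);
    for y0,y1,nm in((-5,22,'nose'),(22,44,'spindle'),(70,92,'pulley'),(100,136,'block')):
        q=Q[(Q[:,1]>y0)&(Q[:,1]<y1)&(abs(Q[:,0])<40)];print(nm,len(q),'x',np.percentile(q[:,0],[2,50,98]).round(1) if len(q) else '','y',np.percentile(q[:,1],[2,98]).round(1) if len(q) else '','z',q[:,2].max(initial=0).round(1))
    allq=Q[abs(Q[:,0])<40];print(' extent y',np.percentile(allq[:,1],[1,99]).round(1))
c=np.array([*(np.array([.4545,.402])),0])
ah=np.radians(-15.8);h=np.array([-np.sin(ah),np.cos(ah)])
u,v=np.round(proj('side',[.4545,.402,.16]));tip=np.array([u-40+203/5,v-40+243/5]) 
o=world('side',tip,0);d=world('side',tip,1)-o
f=np.array([.4545,.402])-h*.0095; t=((f-o[:2])@h)/(d[:2]@h);print('tip',o+t*d,'nominal z .1394')
E
```

```text
top rim 193 ((523.9741821289062, 115.35101318359375), (77.42329406738281, 78.92962646484375), 10.322195053100586)
orange 44 mean [-2.0036 46.256  63.9933] pct [[-11.3, 40.1, 40.5], [10.7, 49.5, 75.0]] c px [303.9318 192.3636]
 ears 22 [-0.3214 45.675  72.3065]
nose 18 x [-4.7  0.6  5.5] y [14.3 21.6] z 60.8
spindle 72 x [-10.4  -0.4   7.1] y [22.3 43.7] z 75.0
pulley 146 x [-17.4  -1.7  16.6] y [70.3 91.4] z 76.4
block 326 x [-22.8  -1.1  21.9] y [100.7 129.7] z 74.2
 extent y [ 17.9 129.7]
side rim 348 ((527.6466064453125, 112.33470153808594), (78.20133209228516, 79.36106872558594), 10.449104309082031)
orange 93 mean [-2.4953 51.6838 58.2822] pct [[-11.7, 42.1, 9.7], [10.5, 86.2, 77.2]] c px [263.086 223.   ]
 ears 27 [ 0.1927 45.4559 73.1575]
nose 26 x [-4.8 -1.6  3.7] y [14.  21.1] z 62.7
spindle 90 x [-9.6 -1.6 10.6] y [22.5 43.8] z 78.0
pulley 94 x [-19.   -5.4  17.3] y [73.8 86.3] z 76.3
block 182 x [-22.8  -2.7  20.8] y [100.7 129. ] z 75.0
 extent y [ 15.5 128.6]
tip [0.4543 0.3922 0.1411] nominal z .1394
```

```bash
cat >> h.py <<'E'
a_=np.radians(10.5);ex=np.array([np.cos(a_),np.sin(a_),0]);ey=np.array([-np.sin(a_),np.cos(a_),0])
def crop(n,im,P,w,s,s2=None):
    u,v=np.round(proj(n,P)).astype(int);return cv2.resize(im[v-w:v+w,u-w:u+w,::-1],(s,s),interpolation=cv2.INTER_CUBIC)
E
python3 - <<'E'
from h import *
np.set_printoptions(precision=4,suppress=True)
R=Rz(10.5);C=np.array([.5174,.159,0]);p=C-.0005*ey
m.goto(p+[0,0,.2],R);m.move_linear(p+[0,0,.153],.1);m.hold(.4)
print(m.read_t(),m.read_position(),m.read_wrist_force())
a,d=snap('side');b,_=snap('top')
cv2.imwrite('pics/hover.png',np.hstack([crop('side',a,C+[0,0,.085],25,400),crop('top',b,C+[0,0,.085],40,400)]))
W=cloud('side',d);im=a.astype(int)
S=np.stack([(W-C)@ex,(W-C)@ey,W[...,2]],-1)*1000
o=(np.hypot(S[...,0],S[...,1])<40)
Rr,G,B=im[...,0],im[...,1],im[...,2]
e=o&(Rr>1.5*B)&(Rr>1.25*G)&(Rr>90)&(S[...,2]>66);print('ears',e.sum(),S[e].mean(0),np.percentile(S[e],[3,97],0))
for z in range(82,124,3):
    k=o&(abs(S[...,2]-z)<1.5);q=S[k]
    if len(q):print(z,len(q),'x',q[:,0].min().round(1),np.median(q[:,0]).round(1),q[:,0].max().round(1),'y',np.percentile(q[:,1],[5,50,95]).round(1))
u,v=np.round(proj('side',C+[0,0,.085]));print('crop centre',u,v)
E
```

```text
11.3667 [0.5177 0.1585 0.1534] [ 0.2985 -0.2222 -1.3334]
ears 36 [ 0.8931 -2.5096 71.6104] [[-8.9301 -5.0485 66.1121]
 [ 9.6989  1.2048 77.0152]]
94 1 x 3.2 3.2 3.2 y [-9.3 -9.3 -9.3]
97 4 x 0.6 1.6 3.7 y [-10.3  -8.3  -5.2]
100 3 x -1.6 2.9 4.7 y [-10.6 -10.3  -9.6]
103 4 x -1.4 0.7 4.7 y [-10.4  -9.7  -9.2]
106 7 x -4.2 0.7 6.6 y [-11.4 -10.7  -8.4]
109 2 x -4.0 2.6 9.1 y [-10.5 -10.1  -9.6]
115 3 x -8.4 4.2 15.0 y [-18.3 -18.1 -17.8]
118 22 x -16.3 -5.6 19.6 y [-19.9 -17.9   7.5]
121 111 x -16.3 -5.1 18.9 y [-19.4 -10.1  12.9]
crop centre 264.0 215.0
```

View pics/hover.png

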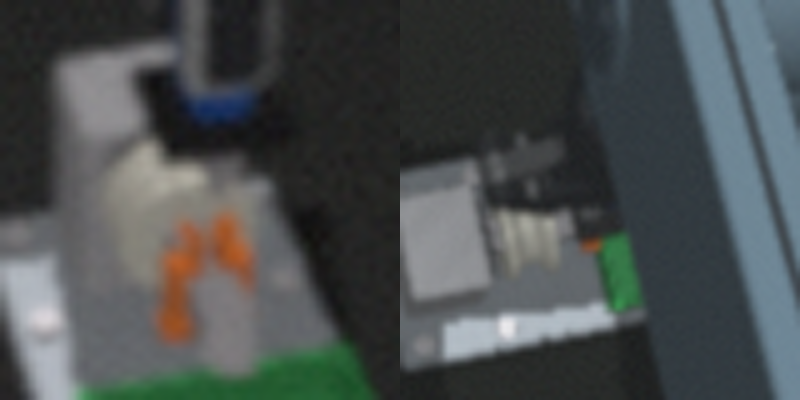

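```bash
cat > press.py <<'E'
from h import *
import sys
np.set_printoptions(precision=2,suppress=True)
def press(p,z,zmin,step,thr,slopemax):
    last=None
    while z>zmin:
        z-=step; m.move_linear(np.array([p[0],p[1],z]),.02); m.hold(.1)
        f=np.mean([m.read_wrist_force() for _ in range(4)],0); zz=m.read_position()[2]
        s=0 if last is None else (f[2]-last)/(step*1000)
        print(f'{z*1e3:.1f} act {zz*1e3:.2f}',f,f'slope {s:.1f} t {m.read_t():.1f}')
        if f[2]>thr or s>slopemax or abs(f[0])+abs(f[1])>9: break
        last=f[2]
    return z
E
python3 - <<'E'
from press import *
C=np.array([.5174,.159,0]);p=C-.001*ey-.0007*ex
print(p)
m.move_linear(p+[0,0,.140],.04)
press(p,.140,.1245,.001,6,3)
E
```

```text
[0.52 0.16 0.  ]
139.0 act 139.15 [-0.27 -0.09 -1.04] slope 0.0 t 12.3
138.0 act 137.98 [-0.01 -0.24 -0.99] slope 0.0 t 12.6
137.0 act 136.99 [ 0.25  0.07 -0.5 ] slope 0.5 t 13.0
136.0 act 135.97 [ 0.61 -0.39 -1.14] slope -0.6 t 13.3
135.0 act 135.00 [-0.4   0.29 -1.13] slope 0.0 t 13.7
134.0 act 133.97 [ 0.07  0.67 -1.18] slope -0.0 t 14.0
133.0 act 133.00 [-0.37 -0.51 -1.  ] slope 0.2 t 14.4
132.0 act 131.99 [ 0.06 -0.72 -1.02] slope -0.0 t 14.7
131.0 act 131.10 [-0.17 -0.35 -0.23] slope 0.8 t 15.1
130.0 act 130.12 [ 1.33 -0.06 -0.37] slope -0.1 t 15.4
129.0 act 129.27 [1.66 0.11 1.71] slope 2.1 t 15.8
128.0 act 128.18 [ 1.41 -0.26  4.72] slope 3.0 t 16.1
```

```bash
python3 - <<'E'
from press import *
C=np.array([.5174,.159,0]);p=C-.001*ey
print(p)
m.move_linear(p+[0,0,.128],.02)
press(p,.1285,.1225,.0005,11,5)
E
```

```text
[0.52 0.16 0.  ]
128.0 act 127.94 [ 0.77 -0.12  4.3 ] slope 0.0 t 16.7
127.5 act 127.46 [0.12 0.06 4.35] slope 0.1 t 17.1
127.0 act 126.97 [0.46 0.15 3.59] slope -1.5 t 17.4
126.5 act 126.56 [ 0.58 -0.8   5.  ] slope 2.8 t 17.8
126.0 act 126.11 [0.15 0.81 5.85] slope 1.7 t 18.1
125.5 act 125.68 [-0.45  0.11  4.37] slope -3.0 t 18.5
125.0 act 125.21 [ 0.25 -0.05  5.16] slope 1.6 t 18.8
124.5 act 124.78 [0.16 0.19 7.34] slope 4.4 t 19.2
124.0 act 124.36 [-0.07 -0.13  6.65] slope -1.4 t 19.5
123.5 act 123.88 [ 0.13 -0.69  7.6 ] slope 1.9 t 19.9
123.0 act 123.45 [0.26 0.41 7.16] slope -0.9 t 20.2
122.5 act 122.98 [ 1.06 -0.99  7.12] slope -0.1 t 20.6
```

```bash
sed -i 's/range(4)/range(10)/' press.py; python3 - <<'E'
from press import *
C=np.array([.5174,.159,0]);p=C-.001*ey
press(p,.1225,.1185,.0003,11.5,7)
E
```

```text
122.2 act 122.73 [0.79 0.22 7.35] slope 0.0 t 20.9
121.9 act 122.56 [ 0.01 -0.2   8.51] slope 3.9 t 21.3
121.6 act 122.28 [-0.98 -0.95  8.43] slope -0.3 t 21.6
121.3 act 122.03 [ 0.33 -0.13  9.08] slope 2.2 t 22.0
121.0 act 121.72 [-0.57 -0.33  8.65] slope -1.4 t 22.3
120.7 act 121.44 [ 0.47 -0.11  8.51] slope -0.5 t 22.7
120.4 act 121.21 [ 0.96  0.09 10.13] slope 5.4 t 23.0
120.1 act 120.93 [0.01 0.47 8.07] slope -6.9 t 23.4
119.8 act 120.69 [0.41 0.81 9.24] slope 3.9 t 23.7
119.5 act 120.62 [ 0.3  -1.05  9.69] slope 1.5 t 24.1
119.2 act 120.56 [-0.83 -0.23 11.67] slope 6.6 t 24.4
```

The actual height stalls at 120.6 mm while the command keeps dropping, so the blade is on the spindle. That implies a stick-out about +2 mm from nominal, in line with the camera estimate of about +1.7 mm. I'll take an averaged force reading and a quick look before sliding.

```bash
python3 - <<'E'
from press import *
m.hold(.2);f=np.array([m.read_wrist_force() for _ in range(40)]);print(f.mean(0),f.std(0),m.read_position()*1e3,m.read_torque(),m.read_t())
C=np.array([.5174,.159,0])
a,d=snap('side');W=cloud('side',d);im=a.astype(int)
S=np.stack([(W-C)@ex,(W-C)@ey,W[...,2]],-1)*1000;Rr,G,B=im[...,0],im[...,1],im[...,2]
e=(np.hypot(S[...,0],S[...,1])<40)&(Rr>1.5*B)&(Rr>1.25*G)&(Rr>90)&(S[...,2]>50);print('orange',e.sum(),np.percentile(S[e],[3,50,97],0))
cv2.imwrite('pics/press.png',crop('side',a,C+[0,0,.07],25,500))
E
```

```text
[-0.3  -0.24 12.72] [0. 0. 0.] [518.42 158.12 120.57] [-0.    0.15 -0.01] 24.6417
orange 51 [[-13.89 -19.5   51.85]
 [ -7.55  -4.06  63.1 ]
 [ 16.16   3.89  84.84]]
```

View pics/press.png

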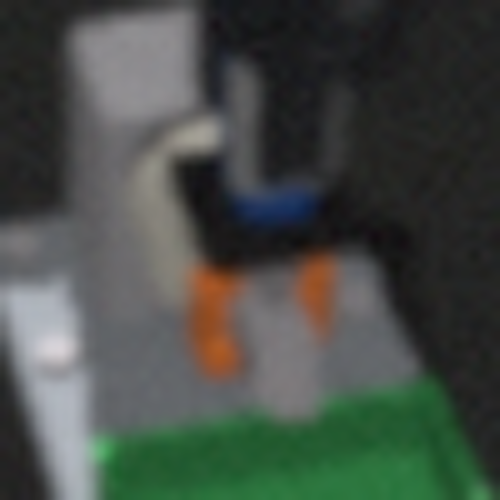

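The clip is spread: the ears are wide apart at (210,300) and (318,285), with the blade on the spindle at about 3–4 N. Next I slide toward the free end in steps, watching the force.

```bash
python3 - <<'E'
from press import *
C=np.array([.5174,.159,0]);p=C-.001*ey+[0,0,.1194]
m.move_linear(p,.02)
for s in np.r_[np.arange(3,37,3),np.arange(38,49,2)]:
    m.move_linear(p-ey*s/1000,.03);m.hold(.05);f=m.read_wrist_force()
    q=m.read_position();print(s,'F ex,ey,z',f@ex,f@ey,f[2],'z',q[2]*1e3,'t',m.read_t())
    if f@ey>10 or f[2]>15.5: print('STOP');break
a,d=snap('side')
cv2.imwrite('pics/slid.png',crop('side',a,C-.04*ey+[0,0,.04],35,500))
E
```

```text
3 F ex,ey,z -0.38785660614008033 3.7092041621345944 9.791454970671168 z 120.51530655035138 t 25.2417
6 F ex,ey,z -0.10564726380254418 2.506062600518474 11.570037935464597 z 120.51312293748092 t 25.5417
9 F ex,ey,z -0.847103040320584 3.6501515817568824 11.255667172815093 z 120.50674357126098 t 25.8417
12 F ex,ey,z -0.1781892888146757 5.118953297080812 10.26796944969967 z 120.48049083136279 t 26.1417
15 F ex,ey,z 0.46613377340641354 4.101247221441931 10.560724651779834 z 120.43281210265984 t 26.4417
18 F ex,ey,z 0.11888537595368645 2.6763409833070906 10.59387380572352 z 120.40247042583289 t 26.7417
21 F ex,ey,z 0.45398162710477236 2.5541451369786836 10.756226973806314 z 120.31659743664304 t 27.0417
24 F ex,ey,z 0.0695400900701976 2.787870138177027 9.847621344106253 z 120.10194848820157 t 27.3417
27 F ex,ey,z 0.3579368819730863 -0.823832207506958 4.581715409657136 z 119.51277645204756 t 27.6417
30 F ex,ey,z 0.20973024291105666 -1.9605002896012187 0.2893937274134146 z 118.86686801907594 t 27.9417
33 F ex,ey,z -0.11560571812554091 0.4179109760368959 -0.5519834256948605 z 118.93414770238762 t 28.2417
36 F ex,ey,z -0.40393473193045304 0.07441718368272662 -1.493733607222402 z 119.37591093739562 t 28.5417
38 F ex,ey,z -0.07467225368846413 0.38502181859756357 -0.8650517612833083 z 119.42365479690687 t 28.8417
40 F ex,ey,z 0.9324786161945617 -0.025079460759988768 -0.670506968733007 z 119.3761634008315 t 29.1417
42 F ex,ey,z -0.06934458697442523 0.9125275842109087 -0.7158180046234672 z 119.41149211166024 t 29.4417
44 F ex,ey,z 0.4246134641353617 -1.1702908258177924 -0.4528607721142286 z 119.39351279816877 t 29.7417
46 F ex,ey,z -0.020423450545431744 0.637603021669002 -0.756443800809098 z 119.39466838118516 t 30.0417
48 F ex,ey,z -0.3752112865069395 -0.08615671302673705 -0.991372623307082 z 119.40856731571051 t 30.3417
```

View pics/slid.png

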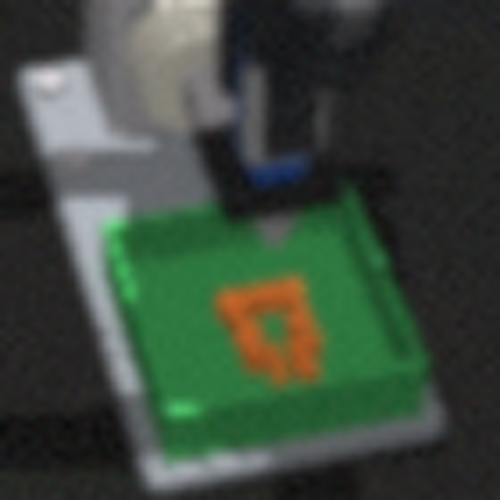

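The clip dropped off and lies flat in the tray at crop (270,330). Next, return the tool to its holder.

```bash
python3 - <<'E'
from press import *
g=np.array([.4545,.402,0]);q=m.read_position()
m.move_linear(q+[0,0,.08],.12);m.goto(g+[0,0,.2],Rz(-15.8));m.move_linear(g+[0,0,.122],.12);m.hold(.2)
print(m.read_wrist_force(),m.read_position()*1e3,m.read_width(),m.read_t())
z=.122
while z>.0765:
    z-=.003 if z>.087 else .0007; m.move_linear(g+[0,0,z],.04);m.hold(.05);f=m.read_wrist_force()
    if z<.09 or abs(f+[0,0,1]).max()>2.5: print(f'{z*1e3:.1f}',m.read_position()*1e3,f)
    if f[2]>4 or abs(f[:2]).max()>6: break
print(m.read_t())
a,d=snap('side');cv2.imwrite('pics/seat.png',crop('side',a,g+[0,0,.06],32,500))
E
```

```text
[-0.02  0.17 -0.84] [455.06 402.32 123.06] 0.24779193665013546 33.3583
89.0 [454.45 401.93  88.86] [ 0.91  0.58 -0.33]
86.0 [454.41 401.94  85.84] [-0.3   0.11 -0.5 ]
85.3 [454.51 401.98  85.31] [-0.15 -0.47 -1.32]
84.6 [454.49 401.98  84.57] [ 0.26 -1.28 -0.51]
83.9 [454.48 402.01  83.87] [ 0.62  0.35 -0.41]
83.2 [454.5  401.98  83.16] [-0.31  0.52 -0.24]
82.5 [454.47 401.99  82.45] [-0.95  0.12 -0.54]
81.8 [454.49 401.98  81.78] [ 0.45 -0.22 -0.49]
81.1 [454.47 402.02  81.09] [-0.16  0.25 -0.71]
80.4 [454.49 401.98  80.37] [ 0.28 -0.24 -1.23]
79.7 [454.46 401.98  79.65] [-0.06 -0.16 -1.19]
79.0 [454.49 401.96  78.97] [ 0.45  1.15 -1.23]
78.3 [454.63 402.09  78.59] [-0.11  0.28  1.69]
77.6 [454.62 402.09  78.58] [-1.36 -1.06  6.35]
40.5583
```

View pics/seat.png

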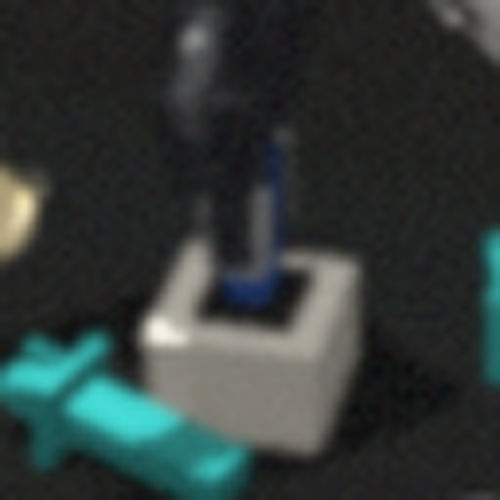

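The tool seats at 78.58 mm, the same height it was grasped at. One turquoise look-alike is lying over beside the holder, in front of it. I'll release, retreat and check the whole scene.

```bash
python3 - <<'E'
from press import *
g=np.array([.4546,.402,0])
m.move_linear(g+[0,0,.0786],.02);m.grip(.5);m.hold(.3)
m.move_linear(g+[0,0,.2],.1);print(m.read_t())
m.goto(np.array([.3,-.25,.28]),Rz(-30));m.hold(.3)
a,_=snap('side');b,db=snap('top');print(m.read_t(),m.read_wrist_force())
cv2.imwrite('pics/end.png',np.vstack([np.hstack([cv2.resize(b[90:320,140:360,::-1],(400,418)),cv2.resize(a[110:310,140:360,::-1],(400,418))])]))
for n in('top','side'):
    W=cloud(n,np.load(f'/tmp/{n}.npz')['d']);near=np.hypot(W[...,0]-.454,W[...,1]-.402)<.035
    P=W[near&(W[...,2]>.1)];print(n,'cap',len(P),cv2.minAreaRect((P[:,:2]*1000).astype(np.float32)),P[:,2].max())
    for t in('pen','bottle','timer'): print(t,[(round(r['p'],2),np.round(np.array(r['at'])*[512,384],1)) for r in m.spot_point(n,t)][:2])
E
```

```text
42.8667
45.6667 [-0.13 -0.25  0.25]
top cap 110 ((453.072998046875, 402.554443359375), (24.2662353515625, 17.806398391723633), 72.72803497314453) 0.11100310129150748
pen [(0.6, array([259.5, 267.9]))]
bottle [(0.58, array([297.8, 136.4])), (0.35, array([325.1, 186.9]))]
timer [(0.58, array([232.8, 139.3]))]
side cap 50 ((456.6278381347656, 400.1400451660156), (24.40062141418457, 16.638347625732422), 73.72494506835938) 0.11101131695082095
pen [(0.69, array([191.6, 212.8]))]
bottle [(0.71, array([324.2, 241.1]))]
timer [(0.74, array([266.4, 238.1])), (0.64, array([311.9, 196.7]))]
```

View pics/end.png

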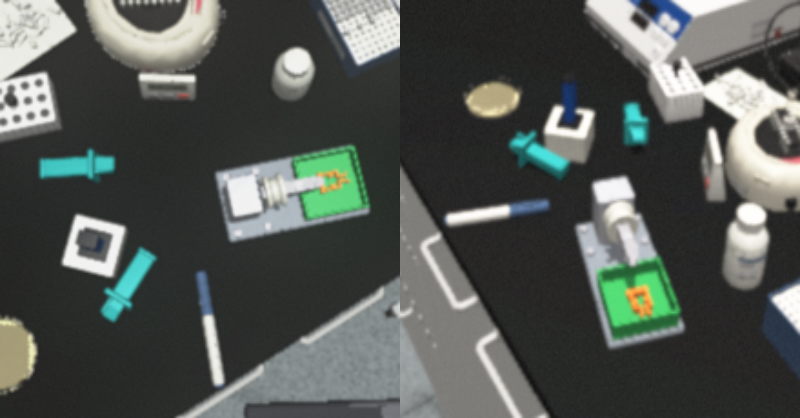

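```bash
python3 -c "
from h import *
m.job_done();print('ok')"
```

```text
the job is handed in; nothing more can be done
ok
```

The job is done and handed in at about 46 s of the 67 s allowed. The clip is in the green tray and the blue tool is back upright in its holder.

- **Press:** I lowered the blade between the ears until its height stalled at TCP z 120.6 mm. That puts the blade's stick-out about 2 mm higher than nominal. The total press force was about 14 N, and I estimate about 3–4 N of it on the spindle, taking the clip's drive-in force as about 10 N. The picture showed the clip spread open.
- **Slide:** Easing the clip along the spindle took about 2.5–5 N. The force fell away at the free end, and the pictures show the clip lying in the tray.
- **Tool return:** The collar seated at the height I had grasped it at (TCP 78.6 mm). After release the cap top was at 111.0 mm in both cameras, against about 111.3 mm before, and the tool stood upright.
- **Bystanders:** The bottle, timer and pen were within a few pixels of their starting places and showed no visible disturbance in the last picture.
- **What went differently:** Both turquoise look-alikes, standing at the start, were lying on the worktop at the end. I don't know when or why they fell. I saw no contact with them, though I can't rule it out. Nothing left the work surface.
- **Camera disagreement:** The two cameras differed by up to about 5 mm on absolute positions. I averaged them and corrected the blade's sideways position by feel, using the side force on it.

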